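# Put the tea tubes away in the slim canister

### The arm

A 6-joint arm with a two-finger parallel gripper is mounted at the origin on the work surface. World frame = base frame: x ahead of the robot, y to its left, z up, the work surface at z = 0. Lengths are in m, angles in rad, forces in N, time in s.
With the tool pointing down it reaches from about 0.325 to 0.75 m from the base axis. Payload 7.6 kg.
Tool frame: the origin (TCP) lies on the centre line of the jaws, within the pads' length; the fingertips stand tip_extent ahead of it and the grasp point (between the pads) lies 2 mm behind it (tip_extent is the distance from the TCP to the fingertips, in m); z points along the fingers, y is the line along which they close (so a half turn about z gives the same grasp; the last joint's range is limited). The gripper opens to 85 mm and grips with 20 to 120 N. Pads are 22 mm wide; open, the fingers measure 114 mm over their backs; the gripper's body (76 mm by 85 mm) begins 54 mm behind the grasp point. The pads swing forward as they close: fully open they stand 13 mm farther back than shut.
Start: joints at [1.098, 0.052, 1.401, -0, 1.689, -0.07], TCP at [0.206, 0.483, 0.248] pointing down, gripper open.
Joint ranges: [-2.9, 2.9], [-0.91, 2.17], [0.12, 2.37], [-1.06, 4.2], [0.26, 2.73], [-2.93, 2.93]. Speed limits (rad/s): [2.57, 2.57, 3.01, 3.14, 3.14, 3.14].

### API

Orientations are given as a rotation vector (axis times angle).
In Python, from station import * gives the robot as it stands.
- The arm moves only by the tool send_rows, never from a script. Its argument "moves" is a list of rows, each an object with "rot": the turn, a rotation vector about the tool's x, y, z in degrees, a list of three; "translation": the shift along the tool's x, y, z in mm, a list of three; "fingers": the closure in counts, from 0 (fully open) to 255 (shut). A call has 1 to 12 rows; each row shifts and turns the commanded pose from where the row before left it, along the tool's axes as they then stand; what a row does not reach is not made up. A row lasts 1/10 s, in which the tool goes at most 50 mm and 8.59 degrees, less where a joint would pass 70% of its speed; a pose out of reach is approached as far as the arm can. A call with a gripper value outside its range is refused whole. The fingers move at their own pace and stop on an object; the grip force is fixed at half the most. Time passes only in rows, so rows that do not move let the fingers close. It gives the time, the measured TCP pose, the force, the opening and the grip force at its end, in the units of the state.
- observe(): the state, without advancing time (a new reading comes with each control period).
- camera(name): name is "scene" or "top"; returns (picture, depth): 420x560x3 uint8, red, green, blue; 420x560 float32, m along the optical axis (not along the pixel's ray), 0 where there is no reading.
- get_calibration(name): a dict with "mtx" (3x3 intrinsics, pixels), "k1" (the pictures are not rectified: a ray, as slopes to the right and down, at radius r is drawn at 1 + k1 r^2 times it, then the intrinsics apply), "rvec" (rotation vector, rad) and "tvec" (3), from world to camera coordinates, as OpenCV has them. Camera axes: x right, y down, z forward; pixel columns grow to the right and rows downward; lengths in m; the calibration is good to about 2 mm. A picture is of the moment at which its call begins. get_calibration takes no time and is no camera call.
- finish_job(): hands the job in; it is judged then, once.
The state is a dict: "time": time; "qpos": joint angles; "joint_velocities": joint speeds; "joint_efforts": joint torques, N m; "ee_pos": TCP position; "tool_rot": TCP orientation; "force": force on the tool from outside, world axes, zero at the start; "moment": the same for the moment, N m; "opening": finger opening in m; "finger_force": force on a finger pad.
Only numpy, scipy, OpenCV 4.12 (cv2) and the standard library are available. Lean on these libraries where they do the work, as an engineer would, in place of code of your own. Each camera call takes 0.05 s, during which the arm holds its last target. There are 200 camera calls.

### The job

Put the two tall tea tubes away: drop each one foot first, cap up, into its own cell of the slim two-cell canister. Then swing the canister's flip lid shut and, with the lid shut, press the round plunger on it all the way down to its stop to push the air out, and let it come up again. Leave the short tube and everything else on the worktop standing where it is.

Things in the scene. Friction and masses are not known exactly. Their poses are not given: they have to be found in the camera images.
- tube_a_center (a point): Tall slim cardboard tea tube with a flat metal cap, a plain round cylinder 32 mm in diameter and 130 mm tall, about 90 g, standing free on its end on the worktop, cap up. This point is its centre, half-way up (65 mm above its foot), z along its length towards the cap. The two tall tubes are alike; either goes in either cell.
- tube_b_center (a point): Tall slim cardboard tea tube with a flat metal cap, a plain round cylinder 32 mm in diameter and 130 mm tall, about 90 g, standing free on its end on the worktop, cap up. This point is its centre, half-way up (65 mm above its foot), z along its length towards the cap. The two tall tubes are alike; either goes in either cell.
- canister: Slim clear canister with grey rim, fixed, 50 mm (its x) by 96 mm (its y), 150 mm tall; origin at the centre of its underside. Walls and floor 4 to 5 mm; a 4 mm wall as high as the rim splits it into two cells side by side along its y, each 42 by 42 mm and about 145 mm deep: a tall tube goes right in, its cap about 15 mm below the rim. Lid hinged on the long +x side, facing away from the robot.
- cell_left (a point): Centre of the mouth of the cell on the canister's +y side, at rim height (150 mm above the worktop); axes as the canister's.
- cell_right (a point): Centre of the mouth of the cell on the canister's -y side, at rim height; axes as the canister's.
- lid (a joint): Angle of the white flip lid, rad: 0 shut, flat on the rim; grows as it opens, to 1.9; starts open at 1.55 to 1.85, upright or leaning back from the cells. Plate 52 mm from hinge to free edge, 100 mm wide, 10 mm thick; open, it rises about 52 mm above the rim. Stiff hinge, stays where left; 2 to 3 N at mid-lid moves it. Push it from behind towards the robot, then down.
- lid_hinge (a point): Middle of the lid's hinge line, which runs along the canister's y, at 25 mm along +x from the canister's centre and 150 mm above the worktop; axes as the canister's.
- plunger (a joint): How far the plunger is pressed in, m: 0 up, 0.010 bottomed on its stop. Sprung: 3 N to start it, 8 N at the stop; it comes up by itself when let go.
- plunger_top (a point): Top centre of the plunger, a round steel button 28 mm in diameter, 13 mm proud of the lid's outer face, in mid-lid (25 mm from the hinge line). Moves with lid and plunger; z points out of the lid. With the lid shut it is above the canister's centre, 173 mm above the worktop, and goes down 10 mm.
- short_tube: Bystander: the same kind of cardboard tube but only 80 mm tall, 32 mm in diameter; stays on the worktop. Origin at the centre of its foot, as for all the bystanders.
- food_can: Bystander: food can, 74 mm in diameter, 110 mm tall.
- flat_can: Bystander: flat can, 84 mm in diameter, 42 mm tall.
- jar: Bystander: jar, 66 mm in diameter, 85 mm tall.
- shaker: Bystander: steel shaker, 50 mm in diameter, 100 mm tall.
- syrup_bottle: Bystander: amber syrup bottle, 64 mm in diameter, 165 mm tall.
- carton: Bystander: upright carton, 50 by 110 mm, 140 mm tall.

How it is judged:
On the way, in this order (a step that is already met when the one before it is completed fails the run):
1. both tall tubes stand in the canister, cap up, down on the floor of their cells (z of tube_a_center in the frame of canister between 0.05 and 0.078 m and x of tube_a_center in the frame of canister between -0.02 and 0.02 m and y of tube_a_center in the frame of canister between -0.042 and 0.042 m and angle between each of tube_a_center, tube_b_center's own z axis and vertical below 0.2 rad and z of tube_b_center in the frame of canister between 0.05 and 0.078 m and x of tube_b_center in the frame of canister between -0.02 and 0.02 m and y of tube_b_center in the frame of canister between -0.042 and 0.042 m), for 0.2 s.
2. with the tubes inside, the lid is shut and its plunger is pressed down to its stop (all of step 1 and value of joint lid below 0.06 rad and value of joint plunger above 0.0085 m), for 0.1 s.
At the end, for the whole second after the job is handed in: Both tall tubes stand at rest in the canister's cells, cap up (within 0.2 rad of upright), on the cell floor (within about 8 mm), the lid is shut (within 0.06 rad) and the plunger is up again (within 2 mm) (all of step 1 and value of joint lid below 0.06 rad and value of joint plunger below 0.002 m and linear speed of each of tube_a, tube_b below 0.02 m/s); the robot touches nothing.
It fails at once if a bystander (short tube, can, jar, shaker, bottle or carton) is moved by more than 30 mm or tipped over (distance of any of short_tube, food_can, flat_can, jar, shaker, syrup_bottle, carton from where it was at the start of the episode above 0.03 m or angle between any of short_tube, food_can, flat_can, jar, shaker, syrup_bottle, carton's own z axis and vertical above 0.5 rad).
It also fails if it takes over 64 s, if anything falls off the work surface, if the arm or the gripper's body presses on something with over 40 N, if the wrist force passes 120 N, or if a joint passes its speed limit or range.

## Working session

There is one attempt and no reset: what is moved stays moved. The work goes in short steps, Python scripts to look and compute and a tool call to move; the robot and the scene stay as the last step left them, time stands still between calls to the robot, and variables do not carry over. Pictures are saved under pics/ and viewed, at most 10 in all, crops included, and the job is handed in when it is done.

Besides the shell and the picture viewer there is one more tool, called by a JSON object that holds its "method" and its "body". send_rows: Moves the arm, as the interface text tells. Its arguments: {"type":"object","properties":{"moves":{"type":"array"}},"required":["moves"]}

```bash
mkdir -p pics; ls; cat > h.py <<'E'
from station import *
import numpy as np, cv2
def cal(n):
    c=get_calibration(n); R=cv2.Rodrigues(np.array(c["rvec"],float))[0]; t=np.array(c["tvec"],float).ravel()
    return np.array(c["mtx"],float),c["k1"],R,t
def rays(n,uv):
    K,k1,R,t=cal(n); uv=np.asarray(uv,float).reshape(-1,1,2)
    s=cv2.undistortPoints(uv,K,np.array([k1,0,0,0.])).reshape(-1,2)
    return -R.T@t, np.c_[s,np.ones(len(s))]@R
def onplane(n,uv,z):
    o,d=rays(n,uv); return o+d*((z-o[2])/d[:,2])[:,None]
def cloud(n,dep):
    h,w=dep.shape; v,u=np.mgrid[:h,:w]; o,d=rays(n,np.c_[u.ravel(),v.ravel()])
    return (o+d*dep.ravel()[:,None]).reshape(h,w,3)
def project(n,P):
    K,k1,R,t=cal(n); return cv2.projectPoints(np.asarray(P,float).reshape(-1,3),cv2.Rodrigues(R)[0],t,K,np.array([k1,0,0,0.]))[0].reshape(-1,2)
E
python3 - <<'E'
from h import *
for n in("scene","top"):
    p,d=camera(n); cv2.imwrite(f"pics/{n}0.png",p[:,:,::-1]); np.savez(f"{n}0.npz",p=p,d=d)
    K,k1,R,t=cal(n); print(n,K[0,0],k1,-R.T@t,R[2])
print(observe())
E
```

```text
pics
scene 519.0961134349249 0.04556716192856668 [0.88664609 0.55382149 1.26943899] [-0.25337687 -0.41406768 -0.87427005]
top 393.6833044065319 -0.11037647594793033 [ 0.38996192 -0.008479    1.26441411] [ 0.1593743  -0.01483837 -0.98710671]
{'time': 0.1, 'qpos': array([ 1.09768913e+00,  5.27732777e-02,  1.40160232e+00, -2.64537333e-05,
        1.68858976e+00, -7.03158379e-02]), 'joint_velocities': array([ 3.05626191e-04, -6.22808680e-04, -2.09533374e-03, -1.95379604e-03,
       -7.39076082e-04,  2.96768300e-05]), 'joint_efforts': array([ 1.20668061e-03, -3.82582998e+01, -3.60984492e+01, -4.65732046e-05,
        4.79956594e-03,  3.68711005e-05]), 'ee_pos': array([0.20567873, 0.48277689, 0.24756743]), 'tool_rot': array([-6.28370734e-01, -3.07775805e+00,  2.08797429e-03]), 'force': array([ 0.45560551,  1.21014241, -0.12654391]), 'moment': array([-0.03123052,  0.00550068, -0.04084666]), 'finger_force': 0.0, 'opening': 0.08525283856369135}
```

View pics/scene0.png

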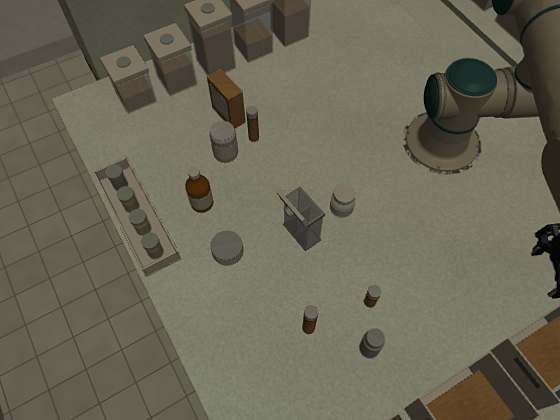

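View pics/top0.png

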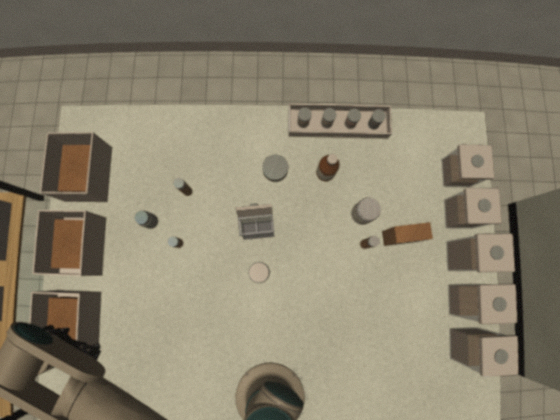

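```bash
python3 - <<'E'
from h import *
c=cloud("top",np.load("top0.npz")["d"])
z=c[...,2]; 
for lo,hi in((.03,.06),(.07,.09),(.09,.12),(.12,.136),(.136,.155),(.155,.21)):
    m=((z>lo)&(z<hi)).astype(np.uint8); n,l,s,_=cv2.connectedComponentsWithStats(m)
    for i in range(1,n):
        if s[i,4]>25:
            q=c[l==i]; print(lo,s[i],q.mean(0).round(3),np.ptp(q,0).round(3))
E
```

```text
0.03 [289 103 103  34 903] [ 0.885 -0.222  0.046] [0.104 0.338 0.029]
0.03 [345 117  12  10  46] [ 0.87  -0.251  0.046] [0.026 0.036 0.029]
0.03 [298 119  13   7  37] [ 0.87  -0.1    0.044] [0.015 0.04  0.029]
0.03 [322 118  11   9  35] [ 0.868 -0.175  0.046] [0.025 0.034 0.028]
0.03 [369 118  12  10  47] [ 0.871 -0.332  0.044] [0.026 0.037 0.029]
0.03 [ 63 142  28   4  57] [0.792 0.648 0.049] [0.011 0.093 0.023]
0.03 [ 59 142  51  59 298] [0.676 0.56  0.044] [0.188 0.149 0.03 ]
0.03 [262 154  27  27 550] [ 0.718 -0.008  0.044] [0.084 0.084 0.021]
0.03 [443 155  34  32 174] [ 0.704 -0.585  0.046] [0.101 0.099 0.03 ]
0.03 [317 167  19  14  49] [ 0.69  -0.163  0.045] [0.038 0.06  0.028]
0.03 [446 196  12  32 137] [ 0.576 -0.57   0.046] [0.1   0.024 0.03 ]
0.03 [352 205  16  19  51] [ 0.56  -0.267  0.045] [0.058 0.045 0.029]
0.03 [144 212  12  16  47] [0.538 0.376 0.047] [0.049 0.029 0.029]
0.03 [ 94 215   9  61 243] [0.453 0.545 0.045] [0.188 0.007 0.03 ]
0.03 [ 55 216  29   4  46] [0.548 0.662 0.047] [0.012 0.092 0.029]
0.03 [384 230   9  16  50] [ 0.493 -0.36   0.045] [0.049 0.025 0.
[... 5022 characters left out ...]
 [245 390  14  22  44] [0.037 0.05  0.141] [0.058 0.035 0.018]
0.155 [460 145  34  34 442] [ 0.717 -0.616  0.157] [0.103 0.104 0.01 ]
0.155 [327 154  11  10  90] [ 0.713 -0.174  0.167] [0.029 0.029 0.016]
0.155 [ 463  188   38   37 1272] [ 0.578 -0.613  0.174] [0.108 0.11  0.028]
0.155 [236 203  37  14 388] [0.556 0.049 0.185] [0.035 0.1   0.053]
0.155 [467 235  11  37 291] [ 0.44  -0.57   0.182] [0.1   0.009 0.054]
0.155 [469 285  11  37 300] [ 0.302 -0.57   0.18 ] [0.101 0.011 0.055]
0.155 [471 333  37  42 380] [ 0.172 -0.579  0.18 ] [0.103 0.097 0.055]
0.155 [263 381  36  16  79] [ 0.09  -0.029  0.198] [0.035 0.091 0.037]
0.155 [246 395  12  17  50] [0.041 0.048 0.181] [0.046 0.03  0.055]
```

The scene view shows the canister at (303,217), tall tubes at (310,319) and (253,124), and the short one at (373,296). In the top view the tall tubes are at (180,185) and (371,241), the canister at (256,222), and the short tube at (175,242).

```bash
python3 - <<'E'
from h import *
import station; print([k for k in dir(station) if k[0]!='_'], getattr(station,'tip_extent',None))
print(cv2.Rodrigues(observe()["tool_rot"])[0].round(3))
for n in("top","scene"):
    c=cloud(n,np.load(n+"0.npz")["d"]); z=c[...,2]
    near=lambda x,y,r:np.hypot(c[...,0]-x,c[...,1]-y)<r
    for nm,x,y in(("A",.643,.275),("B",.477,-.297)):
        q=c[near(x,y,.03)&(z>.122)&(z<.14)]
        print(n,nm,len(q),q.mean(0).round(4),((q.max(0)+q.min(0))/2).round(4),cv2.minEnclosingCircle(q[:,:2].astype(np.float32)))
    q=c[near(.52,.047,.09)&(z>.142)&(z<.156)]
    print("rim",len(q),np.median(q,0).round(4),cv2.minAreaRect(q[:,:2].astype(np.float32)))
    q=c[near(.55,.047,.09)&(z>.163)&(z<.21)]
    print("lid",cv2.minAreaRect(q[:,:2].astype(np.float32)),q[:,2].max())
    for lo in(.163,.173,.183,.193):
        s=q[(q[:,2]>=lo)&(q[:,2]<lo+.01)]; 
        if len(s)>5: print(lo,len(s),s.mean(0).round(4),s.min(0).round(3),s.max(0).round(3))
    im=np.load(n+"0.npz")["p"]; u,v=project(n,[[.52,.047,.15]])[0].astype(int)
    cv2.imwrite(f"pics/c_{n}.png",cv2.resize(im[v-50:v+50,u-65:u+65,::-1],None,fx=6,fy=6,interpolation=cv2.INTER_CUBIC))
    print(u,v)
E
```

```text
['IKError', 'camera', 'finish_job', 'get_calibration', 'observe', 'tip_extent'] 0.017
[[-0.92   0.392 -0.001]
 [ 0.392  0.92  -0.001]
 [ 0.    -0.001 -1.   ]]
top A 94 [0.6432 0.2749 0.132 ] [0.6431 0.2756 0.1307] ((0.6442173719406128, 0.2760358452796936), 0.015616164542734623)
top B 103 [ 0.4771 -0.2973  0.1318] [ 0.4777 -0.298   0.13  ] ((0.47775334119796753, -0.29812854528427124), 0.016536613926291466)
rim 230 [0.5191 0.0461 0.1517] ((0.520357608795166, 0.04467758163809776), (0.054517634212970734, 0.0995316281914711), 6.362299919128418)
lid ((0.5618866682052612, 0.0489668995141983), (0.029634004458785057, 0.09979280084371567), 4.385456085205078) 0.20775073896112772
0.163 47 [0.5496 0.0487 0.1681] [ 0.544 -0.001  0.163] [0.557 0.097 0.173]
0.173 60 [0.555  0.0489 0.1782] [0.546 0.001 0.174] [0.577 0.09  0.183]
0.183 71 [0.558  0.0479 0.1873] [0.547 0.001 0.183] [0.576 0.098 0.193]
0.193 134 [0.5615 0.0467 0.1997] [0.551 0.001 0.193] [0.572 0.097 0.203]
254 224
scene A 157 [0.6446 0.2773 0.1286] [0.6441 0.2773 0.1283] ((0.6442890167236328, 0.2774352431297302), 0.01579306833446026)
scene B 89 [ 0.4796 -0.2968  0.1281] [ 0.4783 -0.2974  0.1289] ((0.4777066111564636, -0.2972184121608734), 0.01739933155477047)
rim 242 [0.5034 0.047  0.1478] ((0.5242792963981628, 0.044643569737672806), (0.06530436873435974, 0.10259705781936646), 5.843664646148682)
lid ((0.5654958486557007, 0.050705645233392715), (0.022997412830591202, 0.10066335648298264), 9.549245834350586) 0.20361570203714208
0.163 23 [0.5617 0.0701 0.1693] [0.546 0.007 0.164] [0.574 0.099 0.173]
0.173 61 [0.5677 0.0559 0.1782] [0.55  0.017 0.173] [0.577 0.099 0.183]
0.183 35 [0.5635 0.0588 0.1878] [0.55  0.005 0.183] [0.57  0.099 0.193]
0.193 158 [0.5629 0.0518 0.1976] [0.552 0.    0.193] [0.573 0.099 0.203]
304 205
```

View pics/c_top.png

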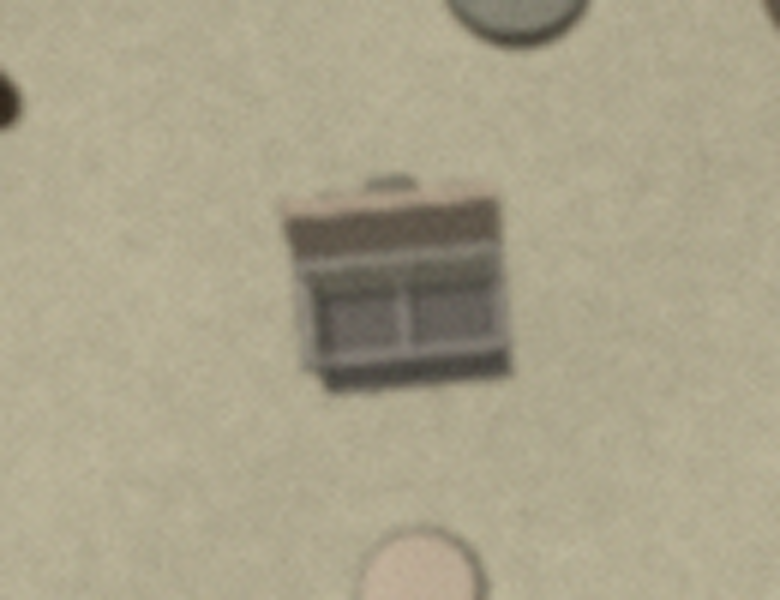

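View pics/c_scene.png

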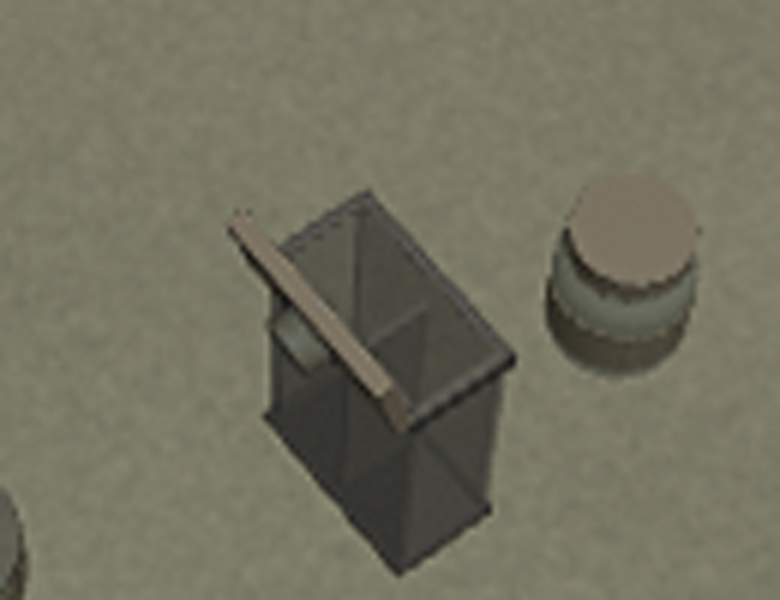

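Both crops show the open lid leaning back with the plunger behind it. The top crop has rim corners near (303,368), (508,345), (498,242) and (300,262). The scene crop has them near (368,192), (515,358) and (405,428).

```bash
python3 - <<'E'
from h import *
f=lambda p,u0,v0:(np.array(p)+.5)/6-.5+[u0,v0]
a=onplane("top",f([(303,368),(508,345),(498,242),(300,262),(405,350),(402,295)],189,174),.15);print(a.round(4))
b=onplane("scene",f([(368,192),(515,358),(405,428)],239,155),.15);print(b.round(4))
print("centre top",a[:4].mean(0),"scene diag",(b[0]+b[2])/2)
for q in(a[1]-a[0],a[2]-a[3],b[1]-b[0],b[1]-b[2],a[2]-a[1]): print(np.linalg.norm(q),np.degrees(np.arctan2(q[1],q[0])))
E
```

```text
[[ 4.896e-01  9.110e-02  1.500e-01]
 [ 5.017e-01 -5.600e-03  1.500e-01]
 [ 5.509e-01 -3.000e-04  1.500e-01]
 [ 5.402e-01  9.380e-02  1.500e-01]
 [ 4.988e-01  4.310e-02  1.500e-01]
 [ 5.250e-01  4.500e-02  1.500e-01]]
[[ 0.4998 -0.0055  0.15  ]
 [ 0.4895  0.0923  0.15  ]
 [ 0.5451  0.0967  0.15  ]]
centre top [0.52060821 0.04475999 0.15      ] scene diag [0.522424 0.045569 0.15    ]
0.09750981132066876 -82.87793522235442
0.09470241951935374 -83.46939973318561
0.09837531109420289 95.95928316500763
0.05571492121898801 -175.523065714669
0.04950167998777798 6.233205390278254
```

{"method": "send_rows", "body": {"moves": [{"rot": [0, 0, -7.4], "translation": [0, 0, 0], "fingers": 0}, {"rot": [0, 0, -7.4], "translation": [0, 0, 0], "fingers": 0}, {"rot": [0, 0, -7.4], "translation": [0, 0, 0], "fingers": 0}, {"rot": [0, 0, -7.4], "translation": [0, 0, 0], "fingers": 0}, {"rot": [0, 0, 0], "translation": [-37.5, -23, 0], "fingers": 0}, {"rot": [0, 0, 0], "translation": [-37.5, -23, 0], "fingers": 0}, {"rot": [0, 0, 0], "translation": [-37.5, -23, 0], "fingers": 0}, {"rot": [0, 0, 0], "translation": [-37.5, -23, 0], "fingers": 0}, {"rot": [0, 0, 0], "translation": [-37.5, -23, 0], "fingers": 0}, {"rot": [0, 0, 0], "translation": [-37.5, -23, 0], "fingers": 0}, {"rot": [0, 0, 0], "translation": [-37.5, -23, 0], "fingers": 0}, {"rot": [0, 0, 0], "translation": [-37.5, -23, 0], "fingers": 0}]}}

```text
time: 1.3
ee_pos: [0.5261, 0.3332, 0.2478]
tool_rot: [0.179, -3.136, 0.0]
force: [-0.5, 1.3, -0.3]
opening: 0.0854
finger_force: 0.0
```

{"method": "send_rows", "body": {"moves": [{"rot": [0, 0, 0], "translation": [-37.5, -23.5, 0], "fingers": 0}, {"rot": [0, 0, 0], "translation": [-37.5, -23.5, 0], "fingers": 0}, {"rot": [0, 0, 0], "translation": [-37.0, -23.5, 0], "fingers": 0}, {"rot": [0, 0, 0], "translation": [0, 0, 20], "fingers": 0}, {"rot": [0, 0, 0], "translation": [0, 0, 20], "fingers": 0}, {"rot": [0, 0, 0], "translation": [0, 0, 0], "fingers": 0}, {"rot": [0, 0, 0], "translation": [0, 0, 0], "fingers": 0}]}}

```text
time: 2.0
ee_pos: [0.6437, 0.277, 0.2081]
tool_rot: [0.179, -3.135, 0.0]
force: [-0.2, -0.6, 0.3]
opening: 0.0852
finger_force: 0.0
```

{"method": "send_rows", "body": {"moves": [{"rot": [0, 0, 0], "translation": [0, 0, 25], "fingers": 0}, {"rot": [0, 0, 0], "translation": [0, 0, 25], "fingers": 0}, {"rot": [0, 0, 0], "translation": [0, 0, 25], "fingers": 0}, {"rot": [0, 0, 0], "translation": [0, 0, 16], "fingers": 0}, {"rot": [0, 0, 0], "translation": [0, 0, 0], "fingers": 255}, {"rot": [0, 0, 0], "translation": [0, 0, 0], "fingers": 255}, {"rot": [0, 0, 0], "translation": [0, 0, 0], "fingers": 255}, {"rot": [0, 0, 0], "translation": [0, 0, 0], "fingers": 255}, {"rot": [0, 0, 0], "translation": [0, 0, 0], "fingers": 255}, {"rot": [0, 0, 0], "translation": [0, 0, 0], "fingers": 255}]}}

```text
time: 3.0
ee_pos: [0.6449, 0.2773, 0.1197]
tool_rot: [-0.179, 3.133, 0.002]
force: [0.4, 0.3, 5.8]
opening: 0.0302
finger_force: 59.8
```

{"method": "send_rows", "body": {"moves": [{"rot": [0, 0, 0], "translation": [0, 0, -35], "fingers": 255}, {"rot": [0, 0, 0], "translation": [0, 0, -40], "fingers": 255}, {"rot": [0, 0, 0], "translation": [0, 0, -40], "fingers": 255}, {"rot": [0, 0, 0], "translation": [37.5, 0, -35], "fingers": 255}, {"rot": [0, 0, 0], "translation": [37.5, 0, -35], "fingers": 255}, {"rot": [0, 0, 0], "translation": [37.5, 0, 0], "fingers": 255}, {"rot": [0, 0, 0], "translation": [37.5, 0, 0], "fingers": 255}, {"rot": [0, 0, 0], "translation": [0, -40, 0], "fingers": 255}, {"rot": [0, 0, 0], "translation": [0, -40, 0], "fingers": 255}, {"rot": [0, 0, 0], "translation": [0, -40, 0], "fingers": 255}, {"rot": [0, 0, 0], "translation": [0, -40, 0], "fingers": 255}, {"rot": [0, 0, 0], "translation": [0, -33.7, 0], "fingers": 255}]}}

```text
time: 4.2
ee_pos: [0.5187, 0.0657, 0.3008]
tool_rot: [-0.178, 3.136, -0.0]
force: [0.7, -1.0, -1.2]
opening: 0.0302
finger_force: 59.5
```

```bash
python3 - <<'E'
from h import *
for n in("top","scene"):
    p,d=camera(n); np.savez(f"{n}1.npz",p=p,d=d)
    u,v=project(n,[[.52,.047,.2]])[0].astype(int); print(n,u-65,v-65)
    cv2.imwrite(f"pics/d_{n}.png",cv2.resize(p[v-65:v+35,u-65:u+65,::-1],None,fx=6,fy=6,interpolation=cv2.INTER_CUBIC))
    c=cloud(n,d); m=(np.hypot(c[...,0]-.518,c[...,1]-.068)<.03)&(c[...,2]>.205)&(c[...,2]<.26); q=c[m]
    if len(q): print(q.min(0),q.max(0),len(q))
s=observe(); print(s["time"],s["ee_pos"],s["tool_rot"],s["opening"])
E
```

```text
top 188 157
[0.50154454 0.05101451 0.20546463] [0.51278705 0.06993119 0.25112989] 18
scene 239 130
[0.50521543 0.05402695 0.20516001] [0.53485359 0.07801377 0.25983983] 161
4.3 [0.51905684 0.06426698 0.30073873] [-1.71136629e-01  3.13666372e+00 -1.53774983e-03] 0.03016333225685413
```

View pics/d_scene.png

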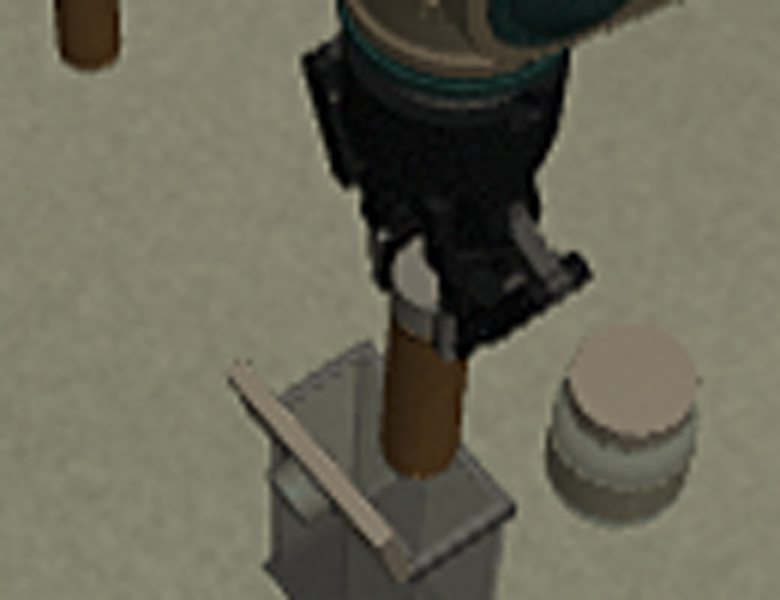

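The scene crop shows the tube held upright over the +y cell with its foot at (425,470). The finger layout isn't clear, so I'll brighten the picture.

```bash
python3 - <<'E'
from h import *
o=[]
for n,(u,v) in(("scene",(310,185)),("top",(254,205))):
    p=np.load(n+"1.npz")["p"]; q=p[v-50:v+40,u-30:u+35,::-1]
    q=(255*(q/255.)**.45).astype(np.uint8); o.append(cv2.resize(q,None,fx=6,fy=6,interpolation=cv2.INTER_CUBIC))
cv2.imwrite("pics/e.png",np.hstack(o))
E
```

```text
(no output)
```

View pics/e.png

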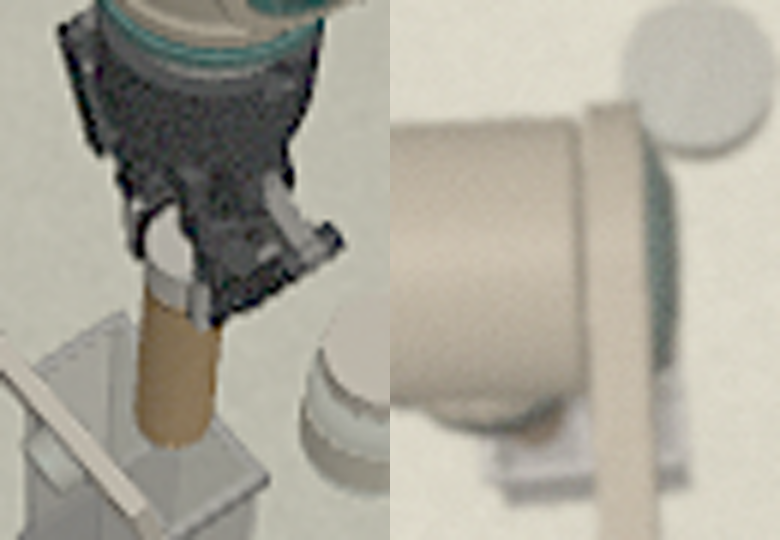

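```bash
python3 - <<'E'
from h import *
c=cloud("scene",np.load("scene1.npz")["d"])
# picture e scene crop: u0=280 v0=135, x6
for x,y in((195,300),(210,315),(240,300),(270,285),(300,265),(330,240),(290,210),(250,220),(170,240),(130,220),(180,285),(70,40),(100,150),(290,170)):
    print((x,y),c[135+y//6,280+x//6].round(3))
q=c[(np.hypot(c[...,0]-.53,c[...,1]-.066)<.15)&(c[...,2]>.27)&(c[...,2]<.32)]
ax=np.array([.9936,.113]);ay=np.array([-.113,.9936]);d=q[:,:2]-[.519,.0643]
for lo in(.27,.28,.29,.30,.31):
    m=(q[:,2]>=lo)&(q[:,2]<lo+.01); print(lo,m.sum(),(d[m]@ax).min(),(d[m]@ax).max(),(d[m]@ay).min(),(d[m]@ay).max())
E
```

```text
(195, 300) [0.527 0.08  0.302]
(210, 315) [0.523 0.086 0.299]
(240, 300) [0.525 0.105 0.334]
(270, 285) [0.525 0.12  0.368]
(300, 265) [0.517 0.124 0.379]
(330, 240) [0.505 0.123 0.382]
(290, 210) [0.512 0.109 0.388]
(250, 220) [0.512 0.086 0.353]
(170, 240) [0.524 0.058 0.31 ]
(130, 220) [0.532 0.042 0.31 ]
(180, 285) [0.528 0.073 0.305]
(70, 40) [0.537 0.005 0.381]
(100, 150) [0.536 0.025 0.335]
(290, 170) [0.507 0.099 0.396]
0.27 24 0.0066270876999318246 0.015835803507118103 -0.007692190471464316 0.0107322035570652
0.28 25 0.005611379495751846 0.01521360422310837 -0.02143003006362685 0.019004529242908172
0.29 45 -0.0017742587795659727 0.01618997451927187 -0.031760853894534605 0.02630294440230657
0.3 79 -0.0025320220797420004 0.016607902239909596 -0.030287189618344257 0.026953280829619595
0.31 57 -0.0043330097924643785 0.015013681047222909 -0.02395621918797517 0.026789948542488798
```

{"method": "send_rows", "body": {"moves": [{"rot": [0, 0, 0], "translation": [0, 3.7, 0], "fingers": 255}, {"rot": [0, 0, 0], "translation": [0, 0, 10], "fingers": 255}, {"rot": [0, 0, 0], "translation": [0, 0, 20], "fingers": 255}, {"rot": [0, 0, 0], "translation": [0, 0, 20], "fingers": 255}, {"rot": [0, 0, 0], "translation": [0, 0, 20], "fingers": 255}, {"rot": [0, 0, 0], "translation": [0, 0, 0], "fingers": 255}]}}

```text
time: 4.9
ee_pos: [0.5169, 0.0725, 0.2267]
tool_rot: [0.181, -3.13, 0.0]
force: [0.1, -0.1, -0.4]
opening: 0.0305
finger_force: 59.5
```

{"method": "send_rows", "body": {"moves": [{"rot": [0, 0, 0], "translation": [0, -4.2, 0], "fingers": 255}, {"rot": [0, 0, 0], "translation": [0, 0, 18], "fingers": 255}, {"rot": [0, 0, 0], "translation": [0, 0, 18], "fingers": 255}, {"rot": [0, 0, 0], "translation": [0, 0, 18], "fingers": 255}, {"rot": [0, 0, 0], "translation": [0, 0, 0], "fingers": 255}, {"rot": [0, 0, 0], "translation": [0, 0, 0], "fingers": 255}]}}

```text
time: 5.5
ee_pos: [0.5194, 0.0674, 0.1779]
tool_rot: [-0.179, 3.135, 0.0]
force: [-0.5, -0.0, -0.7]
opening: 0.0306
finger_force: 59.5
```

{"method": "send_rows", "body": {"moves": [{"rot": [0, 0, 0], "translation": [0, 0, 0], "fingers": 255}, {"rot": [0, 0, 0], "translation": [0, 0, 0], "fingers": 0}, {"rot": [0, 0, 0], "translation": [0, 0, 0], "fingers": 0}, {"rot": [0, 0, 0], "translation": [0, 0, 0], "fingers": 0}, {"rot": [0, 0, 0], "translation": [0, 0, 0], "fingers": 0}, {"rot": [0, 0, 0], "translation": [0, 0, 0], "fingers": 0}, {"rot": [0, 0, 0], "translation": [0, 0, 0], "fingers": 0}]}}

```text
time: 6.2
ee_pos: [0.5189, 0.0672, 0.1765]
tool_rot: [-0.179, 3.136, 0.0]
force: [0.3, -0.9, -0.6]
opening: 0.0851
finger_force: 0.0
```

{"method": "send_rows", "body": {"moves": [{"rot": [0, 0, 0], "translation": [0, 0, -40], "fingers": 0}, {"rot": [0, 0, 0], "translation": [0, 0, -40], "fingers": 0}, {"rot": [0, 0, 0], "translation": [8, -38, 0], "fingers": 60}, {"rot": [0, 0, 0], "translation": [8, -40, 0], "fingers": 60}, {"rot": [0, 0, 0], "translation": [8, -40, 0], "fingers": 60}, {"rot": [0, 0, 0], "translation": [8, -40, 0], "fingers": 60}, {"rot": [0, 0, 0], "translation": [10, -40, 0], "fingers": 60}, {"rot": [0, 0, 0], "translation": [10, -40, 0], "fingers": 60}, {"rot": [0, 0, 0], "translation": [10, -40, 0], "fingers": 60}, {"rot": [0, 0, 0], "translation": [10, -40, 0], "fingers": 60}, {"rot": [0, 0, 0], "translation": [10, -40, 0], "fingers": 60}]}}

```text
time: 7.3
ee_pos: [0.4776, -0.2995, 0.2565]
tool_rot: [-0.179, 3.136, 0.0]
force: [0.6, 0.9, 0.5]
opening: 0.0652
finger_force: 0.0
```

{"method": "send_rows", "body": {"moves": [{"rot": [0, 0, 8.58], "translation": [0, 0, 0], "fingers": 60}, {"rot": [0, 0, 8.58], "translation": [0, 0, 0], "fingers": 60}, {"rot": [0, 0, 8.58], "translation": [0, 0, 0], "fingers": 60}, {"rot": [0, 0, 8.58], "translation": [0, 0, 0], "fingers": 60}, {"rot": [0, 0, 8.58], "translation": [0, 0, 0], "fingers": 60}, {"rot": [0, 0, 8.58], "translation": [0, 0, 0], "fingers": 60}, {"rot": [0, 0, 0], "translation": [0, 0, 0], "fingers": 60}, {"rot": [0, 0, 0], "translation": [0, 0, 0], "fingers": 60}]}}

```text
time: 8.1
ee_pos: [0.4781, -0.2978, 0.2564]
tool_rot: [-1.195, -2.905, -0.0]
force: [-0.4, -0.1, -0.1]
opening: 0.065
finger_force: 0.0
```

```bash
python3 - <<'E'
from h import *
n="scene"
p,d=camera(n); np.savez(f"{n}2.npz",p=p,d=d)
u,v=project(n,[[.52,.047,.15]])[0].astype(int)
cv2.imwrite(f"pics/f.png",cv2.resize(p[v-60:v+40,u-65:u+65,::-1],None,fx=5,fy=5,interpolation=cv2.INTER_CUBIC))
s=observe(); R=cv2.Rodrigues(s["tool_rot"])[0]; print(s["time"],s["ee_pos"],s["opening"],R.round(3))
D=np.array([.4778,-.2977,.119])-s["ee_pos"]; print("tool shift mm",(R.T@D*1000).round(1))
E
```

```text
8.15 [ 0.47810891 -0.2977951   0.25642763] 0.06495180842178987 [[-0.71   0.704 -0.   ]
 [ 0.704  0.71   0.   ]
 [ 0.     0.    -1.   ]]
tool shift mm [  0.3  -0.2 137.4]
```

View pics/f.png

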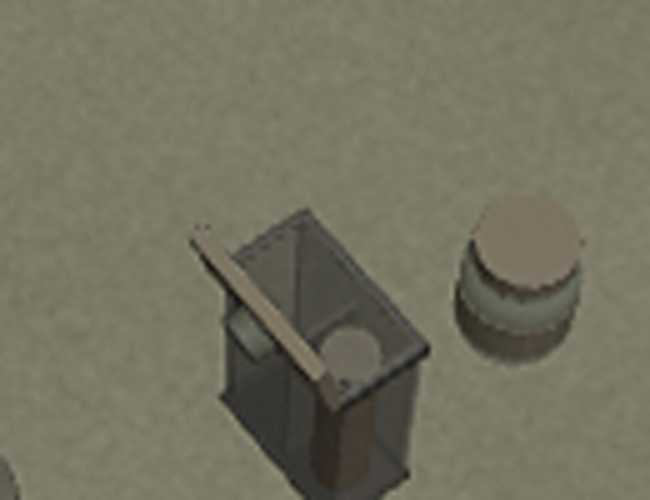

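The first tube stands in the +y cell with its cap at (350,350), below the rim. The gripper is centred over tube B, so I'll go down and grip it.

{"method": "send_rows", "body": {"moves": [{"rot": [0, 0, 0], "translation": [0, 0, 35], "fingers": 60}, {"rot": [0, 0, 0], "translation": [0, 0, 35], "fingers": 60}, {"rot": [0, 0, 0], "translation": [0, 0, 35], "fingers": 60}, {"rot": [0, 0, 0], "translation": [0, 0, 32], "fingers": 60}, {"rot": [0, 0, 0], "translation": [0, 0, 0], "fingers": 60}, {"rot": [0, 0, 0], "translation": [0, 0, 0], "fingers": 255}, {"rot": [0, 0, 0], "translation": [0, 0, 0], "fingers": 255}, {"rot": [0, 0, 0], "translation": [0, 0, 0], "fingers": 255}, {"rot": [0, 0, 0], "translation": [0, 0, 0], "fingers": 255}, {"rot": [0, 0, 0], "translation": [0, 0, 0], "fingers": 255}]}}

```text
time: 9.15
ee_pos: [0.4792, -0.2987, 0.1224]
tool_rot: [1.199, 2.899, -0.002]
force: [-0.5, 0.1, 7.2]
opening: 0.0304
finger_force: 59.7
```

{"method": "send_rows", "body": {"moves": [{"rot": [0, 0, 0], "translation": [0, 0, -35], "fingers": 255}, {"rot": [0, 0, 0], "translation": [0, 0, -40], "fingers": 255}, {"rot": [0, 0, 0], "translation": [0, 0, -40], "fingers": 255}, {"rot": [0, 0, 0], "translation": [0, 0, -40], "fingers": 255}, {"rot": [0, 0, 0], "translation": [0, 0, -35], "fingers": 255}, {"rot": [0, 0, -8.58], "translation": [0, 0, 0], "fingers": 255}, {"rot": [0, 0, -8.58], "translation": [0, 0, 0], "fingers": 255}, {"rot": [0, 0, -8.58], "translation": [0, 0, 0], "fingers": 255}, {"rot": [0, 0, -8.58], "translation": [0, 0, 0], "fingers": 255}, {"rot": [0, 0, -8.58], "translation": [0, 0, 0], "fingers": 255}, {"rot": [0, 0, -8.58], "translation": [0, 0, 0], "fingers": 255}, {"rot": [0, 0, 0], "translation": [0, 0, 0], "fingers": 255}]}}

```text
time: 10.35
ee_pos: [0.4781, -0.2978, 0.3103]
tool_rot: [-0.181, 3.135, -0.001]
force: [0.3, -0.4, -1.5]
opening: 0.0306
finger_force: 59.5
```

```bash
python3 - <<'E'
from h import *
s=observe(); R=cv2.Rodrigues(s["tool_rot"])[0]; print(s["time"],s["ee_pos"],s["opening"],R.round(3))
print("tool shift mm",(R.T@(np.array([.5231,.0222,s["ee_pos"][2]])-s["ee_pos"])*1000).round(1))
E
```

```text
10.35 [ 0.47812996 -0.29778404  0.31030756] 0.03057607939111331 [[-0.993 -0.115  0.001]
 [-0.115  0.993 -0.001]
 [-0.001 -0.001 -1.   ]]
tool shift mm [-8.150e+01  3.127e+02 -1.000e-01]
```

{"method": "send_rows", "body": {"moves": [{"rot": [0, 0, 0], "translation": [-10, 40, 0], "fingers": 255}, {"rot": [0, 0, 0], "translation": [-10, 40, 0], "fingers": 255}, {"rot": [0, 0, 0], "translation": [-10, 40, 0], "fingers": 255}, {"rot": [0, 0, 0], "translation": [-10, 40, 0], "fingers": 255}, {"rot": [0, 0, 0], "translation": [-10, 40, 0], "fingers": 255}, {"rot": [0, 0, 0], "translation": [-10, 40, 0], "fingers": 255}, {"rot": [0, 0, 0], "translation": [-10, 35, 0], "fingers": 255}, {"rot": [0, 0, 0], "translation": [-6.5, 22.7, 0], "fingers": 255}, {"rot": [0, 0, 0], "translation": [-5, 15, 0], "fingers": 255}, {"rot": [0, 0, 0], "translation": [0, 0, 0], "fingers": 255}, {"rot": [0, 0, 0], "translation": [0, 0, 0], "fingers": 255}, {"rot": [0, 0, 0], "translation": [0, 0, 0], "fingers": 255}]}}

```text
time: 11.55
ee_pos: [0.5236, 0.0211, 0.3096]
tool_rot: [-0.175, 3.137, -0.0]
force: [-0.1, -0.1, -1.1]
opening: 0.0299
finger_force: 59.6
```

```bash
python3 - <<'E'
from h import *
p,d=camera("scene"); c=cloud("scene",d); s=observe(); print(s["time"],s["ee_pos"],s["tool_rot"])
ax=np.array([.9936,.113]);ay=np.array([-.113,.9936]);e=c[...,:2]-s["ee_pos"][:2]
m=(np.hypot(e[...,0],e[...,1])<.03)&(c[...,2]>.21)&(c[...,2]<.27); print(m.sum(),np.percentile(e[m]@ax,[1,99]),np.percentile(e[m]@ay,[1,99]))
print("in canister", (s["ee_pos"][:2]-[.5205,.045])@np.c_[ax,ay])
q=c[m];A=np.c_[e[m]*2,np.ones(m.sum())]; print("circle fit",np.linalg.lstsq(A,(e[m]**2).sum(1),rcond=None)[0])
E
```

```text
11.6 [0.52354835 0.02107021 0.30959314] [-1.75229731e-01  3.13661080e+00 -1.54405625e-04]
183 [-0.01071414  0.01575677] [-0.00845984  0.01577077]
in canister [ 0.00032478 -0.0241211 ]
circle fit [ 7.86282613e-05 -1.73088298e-04  2.21948408e-04]
```

{"method": "send_rows", "body": {"moves": [{"rot": [0, 0, 0], "translation": [0, 1.1, 15], "fingers": 255}, {"rot": [0, 0, 0], "translation": [0, 0, 20], "fingers": 255}, {"rot": [0, 0, 0], "translation": [0, 0, 20], "fingers": 255}, {"rot": [0, 0, 0], "translation": [0, 0, 20], "fingers": 255}, {"rot": [0, 0, 0], "translation": [0, 0, 20], "fingers": 255}, {"rot": [0, 0, 0], "translation": [0, 0, 20], "fingers": 255}, {"rot": [0, 0, 0], "translation": [0, 0, 15], "fingers": 255}, {"rot": [0, 0, 0], "translation": [0, 0, 5], "fingers": 255}, {"rot": [0, 0, 0], "translation": [0, 0, 0], "fingers": 255}, {"rot": [0, 0, 0], "translation": [0, 0, 0], "fingers": 255}]}}

```text
time: 12.6
ee_pos: [0.5239, 0.0231, 0.1756]
tool_rot: [-0.178, 3.135, -0.0]
force: [0.7, -0.2, -0.9]
opening: 0.0303
finger_force: 59.6
```

{"method": "send_rows", "body": {"moves": [{"rot": [0, 0, 0], "translation": [0, 0, 0], "fingers": 0}, {"rot": [0, 0, 0], "translation": [0, 0, 0], "fingers": 0}, {"rot": [0, 0, 0], "translation": [0, 0, 0], "fingers": 0}, {"rot": [0, 0, 0], "translation": [0, 0, 0], "fingers": 0}, {"rot": [0, 0, 0], "translation": [0, 0, 0], "fingers": 0}, {"rot": [0, 0, 0], "translation": [0, 0, -40], "fingers": 255}, {"rot": [0, 0, 0], "translation": [0, 0, -40], "fingers": 255}, {"rot": [0, 0, 0], "translation": [0, 0, -40], "fingers": 255}, {"rot": [0, 0, 0], "translation": [0, 0, 0], "fingers": 255}, {"rot": [0, 0, 0], "translation": [0, 0, 0], "fingers": 255}]}}

```text
time: 13.6
ee_pos: [0.5237, 0.0232, 0.2953]
tool_rot: [-0.179, 3.135, -0.0]
force: [-0.3, 0.4, -1.0]
opening: 0.012
finger_force: 0.0
```

```bash
python3 - <<'E'
from h import *
p,d=camera("scene"); c=cloud("scene",d); s=observe(); print(s["time"],s["ee_pos"],s["opening"])
for n,x,y in(("L",.518,.068),("R",.5231,.0222)):
    q=c[(np.hypot(c[...,0]-x,c[...,1]-y)<.016)&(c[...,2]>.12)&(c[...,2]<.2)]; print(n,len(q),np.median(q,0))
u,v=project("scene",[[.52,.047,.15]])[0].astype(int)
cv2.imwrite(f"pics/g.png",cv2.resize(p[v-60:v+40,u-65:u+65,::-1],None,fx=5,fy=5,interpolation=cv2.INTER_CUBIC))
E
```

```text
13.65 [0.52328915 0.02321817 0.29369616] 0.004735662426294249
L 104 [0.51891127 0.06803269 0.13280014]
R 109 [0.52428108 0.02289306 0.13209928]
```

View pics/g.png

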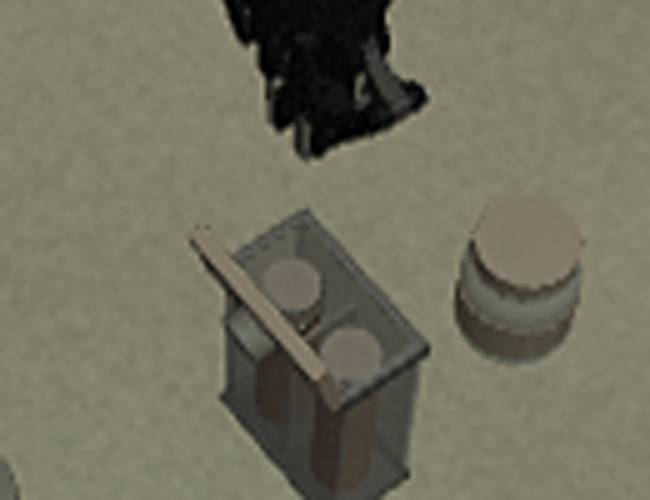

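Both caps sit below the rim at (292,285) and (350,352), about 0.132 m high. Next I bring the closed fingers round behind the lid, clear of the plunger.

{"method": "send_rows", "body": {"moves": [{"rot": [0, 0, 0], "translation": [-35, -11, 0], "fingers": 255}, {"rot": [0, 0, 0], "translation": [-35, 0, 0], "fingers": 255}, {"rot": [0, 0, 0], "translation": [-10, 0, 0], "fingers": 255}, {"rot": [0, 0, 0], "translation": [0, 0, 30], "fingers": 255}, {"rot": [0, 0, 0], "translation": [0, 0, 30], "fingers": 255}, {"rot": [0, 0, 0], "translation": [0, 0, 29], "fingers": 255}, {"rot": [0, 0, 0], "translation": [0, 0, 0], "fingers": 255}, {"rot": [0, 0, 0], "translation": [0, 0, 0], "fingers": 255}]}}

```text
time: 14.45
ee_pos: [0.6037, 0.0214, 0.2047]
tool_rot: [0.179, -3.134, -0.0]
force: [0.1, -0.3, -0.3]
opening: -0.0001
finger_force: 0.0
```

```bash
python3 - <<'E'
from h import *
p,d=camera("scene"); c=cloud("scene",d); s=observe(); P=s["ee_pos"]; print(s["time"],P,s["force"],s["opening"])
M=np.c_[[.9936,.113],[-.113,.9936]]
print("canister xy",(P[:2]-[.5205,.045])@M)
e=(c[...,:2]-P[:2])@M
for lo in(.17,.18,.19,.2,.21,.22):
    m=(np.hypot(e[...,0],e[...,1])<.035)&(c[...,2]>lo)&(c[...,2]<lo+.01)&(e[...,0]>-.03); q=e[m]; print(lo,len(q),*( (q.min(0).round(3),q.max(0).round(3)) if len(q) else ()))
E
```

```text
14.5 [0.6044006  0.02136972 0.20647881] [ 0.87908583 -0.34691055  1.17852789] -0.00024258921033450072
canister xy [ 0.08069342 -0.03295981]
0.17 1 [-0.026  0.022] [-0.026  0.022]
0.18 2 [0.007 0.   ] [0.009 0.006]
0.19 11 [ 0.003 -0.007] [0.011 0.013]
0.2 15 [ 0.003 -0.006] [0.011 0.013]
0.21 12 [ 0.006 -0.006] [0.011 0.013]
0.22 9 [ 0.006 -0.015] [0.012 0.009]
```

{"method": "send_rows", "body": {"moves": [{"rot": [0, 0, 0], "translation": [14, 0, 0], "fingers": 255}, {"rot": [0, 0, 0], "translation": [10, 0, 0], "fingers": 255}, {"rot": [0, 0, 0], "translation": [8, 0, 0], "fingers": 255}, {"rot": [0, 0, 0], "translation": [8, 0, 0], "fingers": 255}, {"rot": [0, 0, 0], "translation": [8, 0, 0], "fingers": 255}, {"rot": [0, 0, 0], "translation": [8, 0, 0], "fingers": 255}, {"rot": [0, 0, 0], "translation": [5, 0, 1.5], "fingers": 255}, {"rot": [0, 0, 0], "translation": [5, 0, 2], "fingers": 255}, {"rot": [0, 0, 0], "translation": [4.5, 0, 3], "fingers": 255}, {"rot": [0, 0, 0], "translation": [4, 0, 4], "fingers": 255}, {"rot": [0, 0, 0], "translation": [0, 0, 0], "fingers": 255}]}}

```text
time: 15.6
ee_pos: [0.5294, 0.0128, 0.194]
tool_rot: [0.179, -3.135, -0.0]
force: [0.1, 0.6, -0.4]
opening: -0.0004
finger_force: 0.0
```

{"method": "send_rows", "body": {"moves": [{"rot": [0, 0, 0], "translation": [3, 0, 4], "fingers": 255}, {"rot": [0, 0, 0], "translation": [3, 0, 4.5], "fingers": 255}, {"rot": [0, 0, 0], "translation": [2, 0, 5], "fingers": 255}, {"rot": [0, 0, 0], "translation": [1, 0, 3.5], "fingers": 255}, {"rot": [0, 0, 0], "translation": [0, 0, 1], "fingers": 255}, {"rot": [0, 0, 0], "translation": [0, 0, 0], "fingers": 255}, {"rot": [0, 0, 0], "translation": [0, 0, 0], "fingers": 255}]}}

```text
time: 16.3
ee_pos: [0.5211, 0.0119, 0.177]
tool_rot: [0.179, -3.136, -0.0]
force: [-2.3, -1.1, 3.4]
opening: -0.0002
finger_force: 1.4
```

{"method": "send_rows", "body": {"moves": [{"rot": [0, 0, 0], "translation": [0, 0, 1], "fingers": 255}, {"rot": [0, 0, 0], "translation": [0, 0, 1], "fingers": 255}, {"rot": [0, 0, 0], "translation": [0, 0, 0], "fingers": 255}, {"rot": [0, 0, 0], "translation": [0, 0, 0], "fingers": 255}]}}

```text
time: 16.7
ee_pos: [0.5212, 0.0118, 0.1768]
tool_rot: [-0.179, 3.136, -0.0]
force: [-7.6, -0.3, 13.1]
opening: -0.0001
finger_force: 6.4
```

{"method": "send_rows", "body": {"moves": [{"rot": [0, 0, 0], "translation": [0, 0, -20], "fingers": 255}, {"rot": [0, 0, 0], "translation": [0, 0, -30], "fingers": 255}, {"rot": [0, 0, 0], "translation": [0, 0, -30], "fingers": 255}, {"rot": [0, 0, 0], "translation": [0, 0, 0], "fingers": 255}, {"rot": [0, 0, 0], "translation": [0, 0, 0], "fingers": 255}]}}

```text
time: 17.2
ee_pos: [0.5215, 0.0119, 0.255]
tool_rot: [-0.179, 3.135, 0.0]
force: [-0.3, 0.7, -1.1]
opening: -0.0001
finger_force: 0.0
```

```bash
python3 - <<'E'
from h import *
p,d=camera("scene"); c=cloud("scene",d); s=observe(); P=s["ee_pos"]; print(s["time"],P)
M=np.c_[[.9936,.113],[-.113,.9936]]; e=(c[...,:2]-[.5205,.045])@M; z=c[...,2]
m=(abs(e[...,0])<.024)&(abs(e[...,1])<.047)&(z>.14)&(z<.18); q=np.c_[e[m],z[m]]
l=q[np.hypot(q[:,0],q[:,1])>.02]; k=np.linalg.lstsq(np.c_[l[:,:2],np.ones(len(l))],l[:,2],rcond=None)[0]; print("lid plane",len(l),k)
b=q[(q[:,2]>.168)]; print("plunger",len(b),b.mean(0),b.min(0),b.max(0))
D=np.array([.5205,.045])-P[:2]; print("tool shift", -(D@M)[0]*1000,(D@M)[1]*1000)
u,v=project("scene",[[.52,.047,.15]])[0].astype(int)
cv2.imwrite(f"pics/h.png",cv2.resize(p[v-60:v+40,u-65:u+65,::-1],None,fx=5,fy=5,interpolation=cv2.INTER_CUBIC))
E
```

```text
17.25 [0.52109498 0.01192055 0.25393853]
lid plane 481 [-0.01419704 -0.00116452  0.15847865]
plunger 88 [0.00049995 0.00110221 0.17189348] [-0.01306846 -0.01191104  0.16809145] [0.01259939 0.0133993  0.17708499]
tool shift -3.146800442645192 32.93497054298265
```

View pics/h.png

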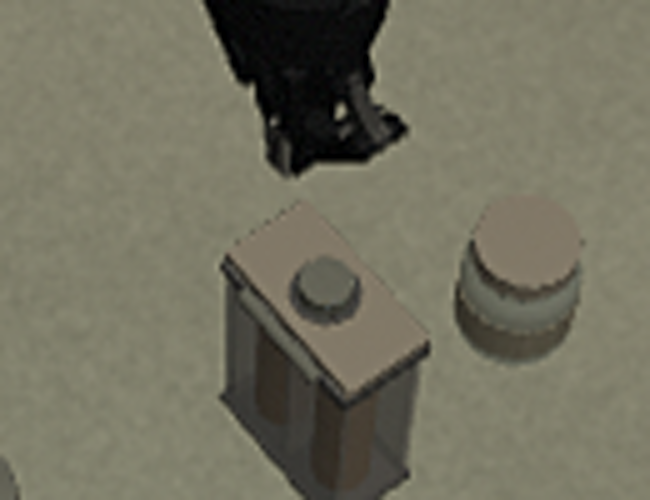

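The lid lies flat on the rim, with the plunger up at (327,288). Now I'll move over it and press.

{"method": "send_rows", "body": {"moves": [{"rot": [0, 0, 0], "translation": [-3.5, 33.5, 0], "fingers": 255}, {"rot": [0, 0, 0], "translation": [0, 0, 25], "fingers": 255}, {"rot": [0, 0, 0], "translation": [0, 0, 25], "fingers": 255}, {"rot": [0, 0, 0], "translation": [0, 0, 10], "fingers": 255}, {"rot": [0, 0, 0], "translation": [0, 0, 4], "fingers": 255}, {"rot": [0, 0, 0], "translation": [0, 0, 4], "fingers": 255}, {"rot": [0, 0, 0], "translation": [0, 0, 3], "fingers": 255}, {"rot": [0, 0, 0], "translation": [0, 0, 2], "fingers": 255}, {"rot": [0, 0, 0], "translation": [0, 0, 0], "fingers": 255}, {"rot": [0, 0, 0], "translation": [0, 0, 0], "fingers": 255}]}}

```text
time: 18.25
ee_pos: [0.5212, 0.0455, 0.1834]
tool_rot: [-0.178, 3.135, -0.0]
force: [-3.5, 0.2, 5.6]
opening: -0.0
finger_force: 3.0
```

{"method": "send_rows", "body": {"moves": [{"rot": [0, 0, 0], "translation": [0, 0, 2], "fingers": 255}, {"rot": [0, 0, 0], "translation": [0, 0, 2], "fingers": 255}, {"rot": [0, 0, 0], "translation": [0, 0, 1], "fingers": 255}, {"rot": [0, 0, 0], "translation": [0, 0, 0], "fingers": 255}, {"rot": [0, 0, 0], "translation": [0, 0, 0], "fingers": 255}, {"rot": [0, 0, 0], "translation": [0, 0, 0], "fingers": 255}]}}

```text
time: 18.85
ee_pos: [0.5213, 0.0455, 0.1799]
tool_rot: [-0.178, 3.134, -0.0]
force: [-7.3, -0.4, 13.3]
opening: 0.0
finger_force: 6.5
```

{"method": "send_rows", "body": {"moves": [{"rot": [0, 0, 0], "translation": [0, 0, 1], "fingers": 255}, {"rot": [0, 0, 0], "translation": [0, 0, 0], "fingers": 255}, {"rot": [0, 0, 0], "translation": [0, 0, 0], "fingers": 255}]}}

```text
time: 19.15
ee_pos: [0.5214, 0.0455, 0.1798]
tool_rot: [-0.178, 3.133, -0.0]
force: [-9.8, -0.3, 18.1]
opening: 0.0001
finger_force: 8.9
```

{"method": "send_rows", "body": {"moves": [{"rot": [0, 0, 0], "translation": [0, 0, -10], "fingers": 255}, {"rot": [0, 0, 0], "translation": [0, 0, -30], "fingers": 255}, {"rot": [0, 0, 0], "translation": [0, 0, -40], "fingers": 255}, {"rot": [0, 0, 0], "translation": [0, 0, -20], "fingers": 255}, {"rot": [0, 0, 0], "translation": [0, 0, 0], "fingers": 255}, {"rot": [0, 0, 0], "translation": [0, 0, 0], "fingers": 255}, {"rot": [0, 0, 0], "translation": [0, 0, 0], "fingers": 255}]}}

```text
time: 19.85
ee_pos: [0.5206, 0.0455, 0.2743]
tool_rot: [0.178, -3.134, -0.0]
force: [-0.0, -0.3, 0.3]
opening: 0.0001
finger_force: 0.0
```

```bash
python3 - <<'E'
from h import *
p,d=camera("scene"); c=cloud("scene",d); s=observe(); print(s["time"],s["ee_pos"],s["force"])
M=np.c_[[.9936,.113],[-.113,.9936]]; e=(c[...,:2]-[.5205,.045])@M; z=c[...,2]
m=(abs(e[...,0])<.024)&(abs(e[...,1])<.047)&(z>.14)&(z<.2); q=np.c_[e[m],z[m]]
r=np.hypot(q[:,0],q[:,1]); l=q[r>.02]; print("lid",np.linalg.lstsq(np.c_[l[:,:2],np.ones(len(l))],l[:,2],rcond=None)[0],"plunger z",np.median(q[r<.009,2]))
E
```

```text
19.9 [0.52052311 0.04550256 0.2743192 ] [0.22132022 0.48295634 0.12239058]
lid [-0.03472812  0.00026668  0.1583385 ] plunger z 0.17170353524114335
```

```bash
python3 - <<'E'
from h import *
M=np.c_[[.9936,.113],[-.113,.9936]]
Z=[]
for i in range(4):
    c=cloud("scene",camera("scene")[1]); Z.append(c)
c=np.median(Z,0); e=(c[...,:2]-[.5205,.045])@M; z=c[...,2]
for a in(-.022,-.014,-.006,.002,.01,.018):
    m=(e[...,0]>a)&(e[...,0]<a+.008)&(abs(e[...,1])>.022)&(abs(e[...,1])<.044)&(z>.15)&(z<.18); print(a,m.sum(),np.median(z[m]))
E
```

```text
-0.022 46 0.15880515955791125
-0.014 51 0.15893823854518552
-0.006 52 0.15907963276610476
0.002 50 0.15887774580679948
0.01 51 0.15865112898884726
0.018 61 0.15795253797712905
```

The lid is flat and the plunger is up, so I'll hand the job in.

```bash
python3 -c "
from station import *
print(finish_job())"
```

```text
the job is handed in; nothing more can be done
None
```

I put both tall tubes in their cells cap up, shut the lid, pressed the plunger to its stop and let it come back up, then handed the job in at about 20 s; the judge's verdict was not shown.

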